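Clip the pastry pin into its extending holder

ROBOT

A 6-joint arm with a two-finger parallel gripper is mounted at the origin on a cart in front of the work surface, level with it; the furniture and walls round the work are solid. World frame = base frame: x ahead of the robot, y to its left, z up, the work surface at z = 0. Lengths are in m, angles in rad, forces in N, time in s.
With the tool pointing down it reaches from about 0.3 to 0.75 m from the base axis. Payload 8.5 kg.
Tool frame: the origin (TCP) lies at the centre of the arm's flange, where the gripper is bolted on; the fingertips stand 173 mm ahead of it and the grasp point (between the pads) lies 155 mm ahead of it; z points along the fingers, y is the line along which they close (so a half turn about z gives the same grasp; the last joint's range is limited). The gripper opens to 85 mm and grips with 20 to 120 N. Pads are 22 mm wide; open, the fingers measure 114 mm over their backs; the gripper's body (76 mm by 85 mm) begins 54 mm behind the grasp point. The pads swing forward as they close: fully open they stand 13 mm farther back than shut.
Start: joints at [1.018, 0.381, 1.297, -0, 1.464, -0.215], TCP at [0.182, 0.519, 0.405] pointing down, gripper open.
Joint ranges: [-3.11, 3.11], [-0.89, 2.33], [0.22, 2.48], [-1.42, 4.56], [0.17, 2.85], [-2.88, 2.88]. Speed limits (rad/s): [2.39, 2.39, 3.14, 3.14, 3.14, 3.14].

INTERFACE

Orientations are given as a 3x3 rotation matrix whose columns are the frame's x, y, z axes.
In Python, from plant import bot gives the robot as it stands.
- The arm moves only by the shell command python3 -m inch 'ROWS' [FORCE]. ROWS is JSON, a list of rows, each a list of 5 numbers: the finger opening in cm, from 0 to 8.54, then the shift along the tool's x, y, z in cm, then the turn about the tool's z in rad. A call has 1 to 12 rows; each row is the pose to reach, as a shift and turn from the pose commanded when the call began, along the tool's axes at that moment; what a row does not reach only later rows make up. A row lasts 1/10 s, in which the tool goes at most 50 mm and 8.59 degrees, less where a joint would pass 70% of its speed; a pose out of reach is approached as far as the arm can. A call with a gripper value outside its range is refused whole. The fingers move at their own pace and stop on an object; FORCE is the grip in N (left out, the last holds). Time passes only in rows, so rows that repeat a pose let the fingers close. It gives the time, the measured TCP pose, the force, the opening and the grip force at its end, in the units of the state.
- bot.read_state(): the state, without advancing time (a new reading comes with each control period).
- bot.get_image(name): name is "scene" or "top" or "wrist"; returns a dict with "color" (420x560x3 uint8, blue, green, red), "mtx" (3x3 intrinsics, pixels), "pose" (4x4, takes a point from camera to world coordinates); the wrist camera has in their place "hand_eye" (4x4, takes a point from camera to tool coordinates, whose origin is the TCP and whose axes are the flange's). Camera axes: x right, y up, looking along -z (the intrinsics and any distortion apply to the point x, -y, -z); pixel columns grow to the right and rows downward; lengths in m; the calibration is good to about 2 mm. A picture is of the moment at which its call begins: read the wrist's pose just before it. There is no depth.
- bot.finish_job(): hands the job in; it is judged then, once.
The state is a dict: "t": time; "q": joint angles; "joint_velocities": joint speeds; "joint_efforts": joint torques, N m; "ee_pos": TCP position; "tcp_rot": TCP orientation; "ft_force": force on the tool from outside, world axes, zero at the start; "ft_torque": the same for the moment, N m; "opening": finger opening in m; "gripper_force": force on a finger pad.
Only numpy, scipy, OpenCV 4.12 (cv2) and the standard library are available. Lean on these libraries where they do the work, as an engineer would, in place of code of your own. Each camera call takes 0.05 s, during which the arm holds its last target. There are 200 camera calls.

TASK

Put the little rolling pin away in its clip holder: first pull the holder's sliding fork by its knob all the way out to the stop, then lay the pin across both forks, centred between them, and press it down past the sprung jaws until both have snapped shut over it. Do not let the pin drop, and leave the other things on the worktop where they stand.

Things in the scene. Friction and masses are not known exactly. Their poses are not given: they have to be found in the camera images.
- pin_centre (a point): centre of the small wooden rolling pin lying loose on the worktop (about 150 g): on its axis, halfway along, 18 mm above the worktop as it lies; x runs along the pin. A plain round rod 28 mm in diameter, 200 mm long over all; the hexagonal cap on each end (36 mm across the flats, 14 mm long) keeps it from rolling; 172 mm of plain rod between. Both ends are alike
- rack: the pin holder, fixed to the worktop; origin on the worktop under the seat. Oak base 94 mm (x) by 160 mm (y = -84 to +76 mm), top 16 mm above the worktop; two guide rails along y, up to 27 mm high, within x = +-20 mm. Two steel forks stand on it; the slide pulls out along +y
- seat (a point): where the pin's centre sits when home: 70 mm above the worktop, halfway between the forks when the slide is out. The holder's axes: z up, y along the seated pin from the fixed fork to the sliding fork, x across from the jaws to the rigid prongs. With the slide out, 88 mm are free along y between the forks, nothing there higher than 27 mm
- fork_fixed (a point): seated axis of the pin in the fixed fork, 55 mm from the seat along -y; axes as the seat's. Each fork is 16 mm thick along y (22 over its hinge ears): a flat rest at z = 56 mm above the worktop, at +x a rigid prong, inner face 15.5 mm from the axis, 112 mm high, flared at the top; at -x a dark sprung jaw 111 mm high
- fork_sliding (a point): seated axis of the pin in the sliding fork (same shape): 5 mm from the seat along -y with the slide in, 55 mm along +y with it out. Fork mouths are about 40 mm wide at the top; the jaw noses narrow them to about 24 mm, 87 mm above the worktop. The pin pushed level from above swings both jaws aside (5 to 15 N in all); they snap back as its axis comes to 70 mm
- knob (a point): grip point in the upright round wooden pull knob on the sliding fork's tongue, on its axis, 50 mm above the worktop. Knob 20 mm in diameter, from 36 to 62 mm above the worktop, 70 mm beyond the sliding fork along the seat's +y. Axes as the seat's
- slide (a joint): how far the sliding fork is pulled out along the seat's +y (m): 0 in, 0.060 at its stop; it may start up to 0.020 out. A friction brake (4 N) and a light return spring resist the pull with 4 to 6 N; the brake holds the slide where it is let go
- jaw_near (a joint): sprung jaw of the fixed fork (rad): 0 shut, grows as it swings away from the prong (about 0.1 to 0.15 as the pin passes)
- jaw_far (a joint): sprung jaw of the sliding fork (rad): 0 shut, grows as it swings away from the prong (about 0.1 to 0.15 as the pin passes)
- timer: bystander: cream round kitchen timer, 64 mm across, 58 mm high, near the front edge between the pin and the holder; origin under its centre
- honey: bystander: glass honey jar with a screw lid, 66 mm across, 85 mm high, to the left of the holder; origin under its centre
- spice: bystander: spice jar, 45 mm across, 106 mm high, at the right front; origin under its centre
- garlic: bystander: garlic bulb, 56 mm across and high, behind the work towards the hob; origin under its centre
- pin: the same rolling pin as a body; origin on its lower side, 18 mm below pin_centre as it starts; x along the pin

How it is judged:
By the outcome, as a careful person would: the job done as asked, in the order asked, and still so for the second after the job is handed in, with the robot touching nothing.
It also fails if it takes over 54 s, if anything falls off the work surface, if the arm or the gripper's body presses on something with over 40 N, if the wrist force passes 120 N, or if a joint passes its speed limit or range.

## Working session

There is one attempt and no reset: what is moved stays moved. The work goes in short steps, Python scripts to look and compute and a shell command to move; the robot and the scene stay as the last step left them, time stands still between calls to the robot, and variables do not carry over. Pictures are saved under pics/ and viewed, at most 10 in all, crops included, and the job is handed in when it is done.

```bash
ls; mkdir -p pics
python3 - <<'E'
from plant import bot
import cv2
s=bot.read_state();print(s)
for n in("scene","top"):
    i=bot.get_image(n);cv2.imwrite(f"pics/{n}1.png",i["color"]);print(i["mtx"],i["pose"],[k for k in i])
E
```

```text
pics
{'t': 0.0, 'q': array([ 1.01767621e+00,  3.81206258e-01,  1.29826939e+00,  7.44682182e-06,
        1.46358040e+00, -2.15308726e-01]), 'joint_velocities': array([ 0.00128533,  0.00093738,  0.00033463, -0.00097821,  0.00192481,
       -0.00111713]), 'joint_efforts': array([-6.82015761e-04, -4.48454905e+01, -2.31278372e+01, -1.85211670e-04,
        4.76853980e-03,  1.61900368e-05]), 'ee_pos': array([0.1822657 , 0.51887573, 0.40410317]), 'tcp_rot': array([[-9.43481890e-01,  3.31423177e-01, -7.75086083e-04],
       [ 3.31423929e-01,  9.43481128e-01, -1.24129667e-03],
       [ 3.19884606e-04, -1.42802300e-03, -9.99998929e-01]]), 'ft_force': array([ 0.2697897 , -0.39651122, -0.60127259]), 'ft_torque': array([0.0174007 , 0.03042286, 0.02414643]), 'gripper_force': 0.0, 'opening': 0.08542150105302844}
[[405.15818881   0.         281.20138514]
 [  0.         405.15818881 211.40617791]
 [  0.           0.           1.        ]] [[ 0.76147047  0.49362395 -0.4201168   0.07348724]
 [-0.6479865   0.59631053 -0.47384305 -0.46208987]
 [ 0.0166198   0.63304751  0.77393452  0.94753276]
 [ 0.          0.          0.          1.        ]] ['color', 'mtx', 'pose']
[[480.25239234   0.         285.86734869]
 [  0.         480.25239234 214.69386883]
 [  0.           0.           1.        ]] [[-0.02014986  0.9895988  -0.14243668  0.30409237]
 [-0.99953078 -0.02322629 -0.01996886  0.04212468]
 [-0.02306943  0.14196748  0.98960246  1.58279005]
 [ 0.          0.          0.          1.        ]] ['color', 'mtx', 'pose']
```

View pics/scene1.png

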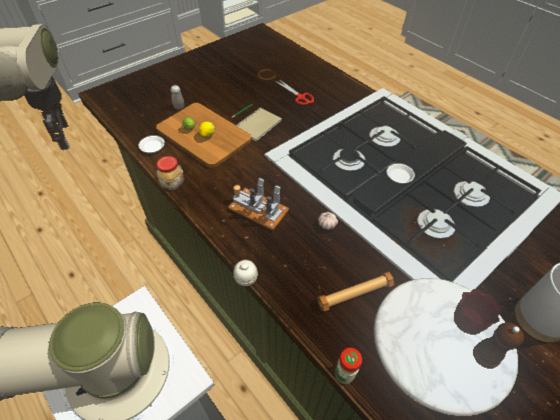

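View pics/top1.png

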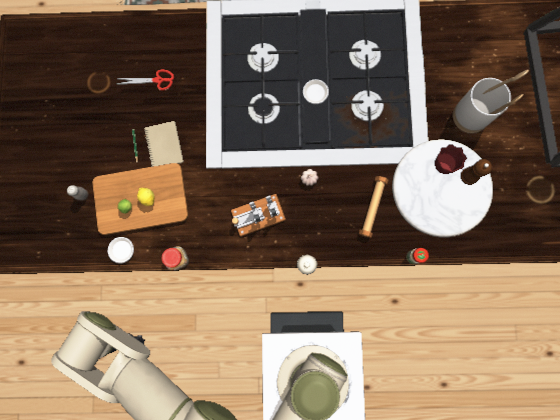

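The top view shows the rack at about (258,214) with its knob on the left at (235,219), and the pin at (374,207), running from (366,235) to (381,181). The timer is at (307,264), honey at (174,258), garlic at (310,177) and spice at (418,256). I'll enlarge the rack next.

```bash
cat > h.py <<'E'
import numpy as np,cv2
from plant import bot
def ray(im,uv,pose=None):
    P=im["pose"] if pose is None else pose
    K=im["mtx"];d=np.array([(uv[0]-K[0,2])/K[0,0],-(uv[1]-K[1,2])/K[1,1],-1.])
    return P[:3,3],P[:3,:3]@d
def onz(im,uv,z,pose=None):
    o,d=ray(im,uv,pose);return o+d*(z-o[2])/d[2]
def proj(im,p,pose=None):
    P=im["pose"] if pose is None else pose
    K=im["mtx"];c=P[:3,:3].T@(np.array(p)-P[:3,3]);return np.array([K[0,2]+K[0,0]*c[0]/-c[2],K[1,2]-K[1,1]*c[1]/-c[2]])
def wristpose():
    s=bot.read_state();T=np.eye(4);T[:3,:3]=s["tcp_rot"];T[:3,3]=s["ee_pos"]
    im=bot.get_image("wrist");return im,T@im["hand_eye"]
E
python3 - <<'E'
from h import *
t=bot.get_image("top");c=bot.get_image("scene")
a=cv2.resize(t["color"][190:240,220:295],None,fx=8,fy=8,interpolation=cv2.INTER_CUBIC)
b=cv2.resize(c["color"][170:235,220:300],None,fx=8,fy=8,interpolation=cv2.INTER_CUBIC)
cv2.imwrite("pics/a.png",a);cv2.imwrite("pics/b.png",b)
for im,(x0,x1,y0,y1) in((t,(355,392,172,242)),(c,(312,400,268,315))):
    h=cv2.cvtColor(im["color"],cv2.COLOR_BGR2HSV)[y0:y1,x0:x1]
    m=((h[...,1]>90)&(h[...,2]>110)&(h[...,0]<28)).astype(np.uint8)
    n,l,st,ce=cv2.connectedComponentsWithStats(m);k=1+st[1:,4].argmax()
    ys,xs=np.where(l==k);p=np.c_[xs+x0,ys+y0].astype(np.float32);r=cv2.minAreaRect(p)
    print(r,st[k],p.mean(0))
    print(onz(im,r[0],.018)); 
    bx=cv2.boxPoints(r);print([onz(im,q,.018)[:2].round(4) for q in bx])
for n,uv in dict(timer=(307,264),honey=(174,258),garlic=(310,177),spice=(418,256)).items():print(n,onz(t,uv,.05))
E
```

```text
((373.5806884765625, 205.72763061523438), (11.683133125305176, 61.57615280151367), 16.50436019897461) [  5   4  28  61 554] [373.45667 205.81589]
[ 0.5523207 -0.2152398  0.018    ]
[array([ 0.4614, -0.1644]), array([ 0.6568, -0.2304]), array([ 0.6446, -0.2669]), array([ 0.4498, -0.2003])]
((357.08026123046875, 290.4708251953125), (14.951261520385742, 76.03783416748047), 70.01689147949219) [  7   4  75  39 866] [356.58893 290.09006]
[ 0.55822875 -0.21668371  0.018     ]
[array([ 0.471 , -0.1658]), array([ 0.6702, -0.2328]), array([ 0.6476, -0.2688]), array([ 0.4542, -0.2017])]
timer [0.36501214 0.00914303 0.05      ]
honey [0.39309678 0.43397878 0.05      ]
garlic [ 0.64690652 -0.00807098  0.05      ]
spice [ 0.38281509 -0.34258718  0.05      ]
```

View pics/a.png

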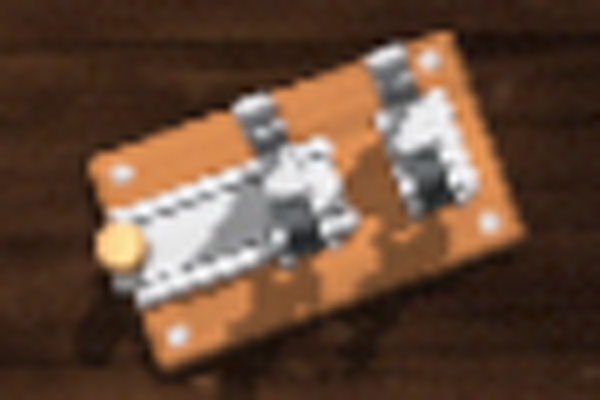

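View pics/b.png

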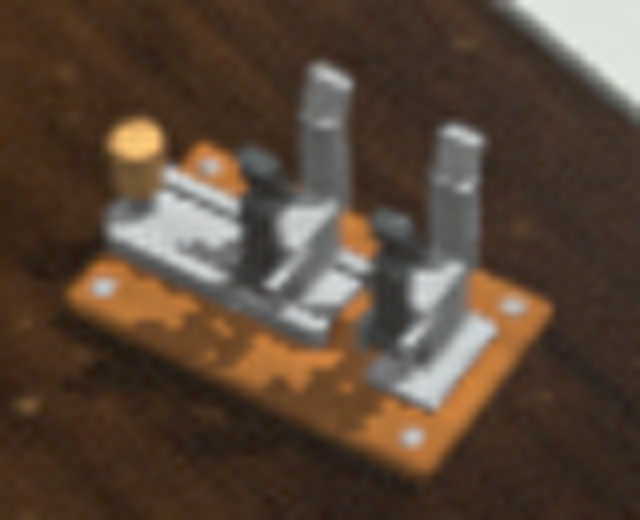

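The top crop shows the base corners at crop pixels (92,155), (455,32), (525,235), (165,370), and the knob top at (120,245). The dark jaws are on the robot's side. The scene crop shows the knob top at (137,137), and base corners at (68,297) left, (425,475) bottom and (552,305) right.

Run:
```python
from h import *
t=bot.get_image("top");c=bot.get_image("scene")
f=lambda U,o:((np.array(U)+.5)/8-.5+o)
def rep(im,cs,ref,o):
    w=np.array([onz(im,f(u,o),.016)[:2] for u in cs]);loc=np.array(ref)
    # rigid fit loc->w
    A,B=loc-loc.mean(0),w-w.mean(0);z=((A[:,0]-1j*A[:,1])*(B[:,0]+1j*B[:,1])).sum();th=np.angle(z)
    R=np.array([[np.cos(th),-np.sin(th)],[np.sin(th),np.cos(th)]]);og=w.mean(0)-R@loc.mean(0)
    print("rack",og,th,(w-(loc@R.T+og)).round(4).tolist());return og,R
ot=np.array([220,190])
og,R=rep(t,[(92,155),(455,32),(525,235),(165,370)],[(.047,.076),(.047,-.084),(-.047,-.084),(-.047,.076)],ot)
oc=np.array([220,170])
og2,R2=rep(c,[(68,297),(552,305),(425,475)],[(-.047,.076),(.047,-.084),(-.047,-.084)],oc)
k1=onz(t,f((120,245),ot),.062);k2=onz(c,f((137,137),oc),.062);print("knob",k1,k2)
print("knob loc",R.T@(k1[:2]-og),R2.T@(k2[:2]-og2))
```

```text
rack [0.53197241 0.16875291] 0.320864982490444 [[0.0005, -0.0009], [-0.0019, -0.0003], [0.0017, 0.002], [-0.0003, -0.0009]]
rack [0.5357387  0.16839968] 0.3266186351190623 [[0.0017, -0.0018], [-0.0017, 0.0012], [0.0001, 0.0006]]
knob [0.50907039 0.23748074 0.062     ] [0.51385393 0.23637291 0.062     ]
knob loc [-5.72662027e-05  7.24431805e-02] [0.00108091 0.07140122]
```

```bash
python3 -m inch '[[5,-5,-2,0.5,0.13],[5,-10,-4,1,0.26],[5,-15,-6,1.5,0.39],[5,-20,-8,2,0.52],[5,-25,-10,2.5,0.65],[5,-30,-11.7,3,0.78],[5,-35,-13.6,4,0.91],[5,-40.4,-15.7,4,0.91],[5,-40.4,-15.7,4,0.91],[5,-40.4,-15.7,4,0.91],[5,-40.4,-15.7,4,0.91],[5,-40.4,-15.7,4,0.91]]' 40
python3 - <<'E'
from h import *
im,P=wristpose();cv2.imwrite("pics/w1.png",im["color"]);print(P,im["mtx"],bot.read_state()["t"],[k for k in im])
th=.323;R=np.array([[np.cos(th),-np.sin(th)],[np.sin(th),np.cos(th)]])
for p in [(.047,.076),(.047,-.084),(-.047,-.084),(-.047,.076)]:print(proj(im,[*(R@p+[.534,.1686]),.016],P))
print(proj(im,[.5112,.237,.062],P))
E
```

```text
t: 1.5
ee_pos: [0.5106, 0.2376, 0.3648]
tcp_rot: [[-0.318, 0.948, -0.0], [0.948, 0.318, 0.0], [0.0, -0.0, -1.0]]
ft_force: [0.7, 0.6, 0.4]
opening: 0.0503
gripper_force: 0.0
[[ 9.47931027e-01 -3.04504908e-01 -9.32927071e-02  4.86786972e-01]
 [ 3.18475649e-01  9.06505472e-01  2.77166178e-01  3.07831885e-01]
 [ 1.71888014e-04 -2.92445875e-01  9.56282061e-01  3.33717320e-01]
 [ 0.00000000e+00  0.00000000e+00  0.00000000e+00  1.00000000e+00]] [[318.80586605   0.         282.85189306]
 [  0.         318.80586605 207.86422935]
 [  0.           0.           1.        ]] 1.55 ['color', 'mtx', 'hand_eye']
[329.4454882  183.35770169]
[323.42155742 317.77915661]
[242.73037166 317.71040303]
[237.12252513 183.25987522]
[283.45944616 199.01655212]
```

View pics/w1.png

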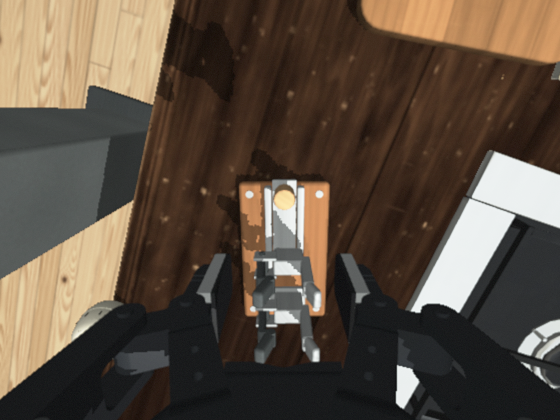

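The wrist view matches the estimate: knob at (284,199), base corners at about (240,183) and (329,181). I'll refine these with masks.

```bash
cat >> h.py <<'E'
def rackfit(im,P):
    h=cv2.cvtColor(im["color"],cv2.COLOR_BGR2HSV)
    m=((h[...,1]>110)&(h[...,0]<20)&(h[...,2]>60)).astype(np.uint8)
    n,l,st,ce=cv2.connectedComponentsWithStats(m)
    return h,m,l,st,ce
E
python3 - <<'E'
from h import *
im,P=wristpose();g=im["color"].astype(int)
h=cv2.cvtColor(im["color"],cv2.COLOR_BGR2HSV)
# orange base vs dark wood: red channel; edges per row/col
r=g[...,2]
for y in (190,200,215,230,245):
    d=np.diff(r[y,225:345]);print(y,r[y,234:246].tolist(),r[y,318:334].tolist())
for x in (248,256,318,322):print(x,r[176:190,x].tolist(),r[308:324,x].tolist())
k=((h[...,0]>12)&(h[...,0]<28)&(r>200)&(h[...,1]>70)).astype(np.uint8)[185:215,268:300]
ys,xs=np.where(k);print("knob px",xs.mean()+268,ys.mean()+185,len(xs),xs.min()+268,xs.max()+268,ys.min()+185,ys.max()+185)
print(onz(im,(xs.mean()+268,ys.mean()+185),.062,P))
E
```

```text
190 [78, 64, 46, 33, 47, 117, 151, 179, 198, 204, 202, 201] [208, 208, 198, 208, 216, 220, 224, 227, 223, 208, 185, 124, 64, 58, 61, 62]
200 [53, 55, 55, 41, 34, 72, 131, 169, 196, 205, 205, 203] [211, 212, 216, 217, 220, 218, 217, 219, 213, 200, 155, 88, 59, 61, 62, 57]
215 [29, 28, 28, 28, 27, 38, 83, 106, 114, 120, 122, 120] [211, 216, 220, 219, 218, 219, 218, 218, 210, 191, 127, 63, 52, 54, 54, 51]
230 [47, 48, 49, 38, 27, 25, 45, 84, 105, 116, 122, 122] [212, 217, 220, 219, 219, 217, 216, 207, 189, 139, 76, 50, 48, 49, 52, 54]
245 [70, 71, 62, 54, 55, 39, 32, 64, 117, 117, 109, 112] [212, 217, 219, 218, 218, 215, 210, 198, 173, 113, 60, 55, 54, 55, 58, 62]
248 [29, 30, 29, 31, 34, 55, 87, 113, 135, 161, 183, 192, 192, 191] [199, 200, 199, 200, 200, 199, 197, 166, 99, 48, 45, 45, 48, 49, 47, 44]
256 [39, 39, 38, 39, 38, 56, 91, 124, 153, 179, 201, 210, 211, 211] [119, 137, 152, 184, 199, 201, 189, 146, 94, 71, 67, 75, 78, 77, 76, 83]
318 [37, 39, 39, 38, 44, 77, 114, 150, 173, 189, 204, 208, 209, 208] [226, 232, 221, 204, 201, 202, 194, 143, 70, 30, 32, 38, 42, 44, 46, 49]
322 [51, 40, 32, 30, 38, 76, 116, 156, 179, 194, 210, 217, 217, 216] [203, 202, 205, 205, 204, 204, 191, 135, 67, 49, 50, 49, 49, 50, 50, 52]
knob px 283.9329073482428 199.5111821086262 313 274 294 190 209
[0.51172338 0.2368413  0.062     ]
```

```bash
python3 -m inch '[[5,-0.1,0.1,4,0],[5,-0.1,0.1,8,0],[5,-0.1,0.1,12,0],[5,-0.1,0.1,15.3,0],[5,-0.1,0.1,15.3,0],[5,-0.1,0.1,15.3,0],[0.5,-0.1,0.1,15.3,0],[0.5,-0.1,0.1,15.3,0],[0.5,-0.1,0.1,15.3,0],[0.5,-0.1,0.1,15.3,0],[0.5,-0.1,0.1,15.3,0],[0.5,-0.1,0.1,15.3,0]]' 60
```

```text
t: 2.8
ee_pos: [0.5121, 0.2363, 0.2138]
tcp_rot: [[-0.318, 0.948, 0.0], [0.948, 0.318, -0.0], [-0.0, 0.0, -1.0]]
ft_force: [-5.9, -2.2, 10.8]
opening: 0.0179
gripper_force: 58.3
```

```bash
python3 -m inch '[[3,0,0,-0.4,0],[3,0,0,-0.4,0],[0.5,0,0,-0.4,0],[0.5,0,0,-0.4,0],[0.5,0,0,-0.4,0],[0.5,0,0,-0.4,0],[0.5,0,0,-0.4,0],[0.5,0,0,-0.4,0]]' 60
```

```text
t: 3.6
ee_pos: [0.5123, 0.2362, 0.2166]
tcp_rot: [[-0.318, 0.948, -0.001], [0.948, 0.318, -0.0], [-0.0, -0.001, -1.0]]
ft_force: [-5.9, -1.7, 11.0]
opening: 0.0175
gripper_force: 58.3
```

```bash
python3 -m inch '[[0.5,1,0,0,0],[0.5,2,0,0,0],[0.5,3,0,0,0],[0.5,4,0,0,0],[0.5,5,0,0,0],[0.5,5,0,0,0],[0.5,5,0,0,0]]' 60; python3 -m inch '[[0.5,0.2,0,0,0],[0.5,0.2,0,0,0]]' ;python3 -m inch '[[0.5,0.2,0,0,0],[0.5,0.2,0,0,0]]'
```

```text
t: 4.3
ee_pos: [0.4961, 0.2841, 0.2166]
tcp_rot: [[-0.318, 0.948, -0.001], [0.948, 0.318, 0.0], [0.001, -0.001, -1.0]]
ft_force: [-6.7, 0.4, 11.1]
opening: 0.0175
gripper_force: 58.4
t: 4.5
ee_pos: [0.4957, 0.2853, 0.2166]
tcp_rot: [[-0.318, 0.948, -0.001], [0.948, 0.318, -0.001], [-0.001, -0.002, -1.0]]
ft_force: [-5.7, -4.6, 11.6]
opening: 0.018
gripper_force: 58.5
t: 4.7
ee_pos: [0.4951, 0.287, 0.2166]
tcp_rot: [[-0.318, 0.948, -0.001], [0.948, 0.318, -0.002], [-0.001, -0.002, -1.0]]
ft_force: [-5.8, -5.1, 12.0]
opening: 0.0182
gripper_force: 58.5
```

```bash
for i in 1; do python3 -m inch '[[0.5,0.2,0,0,0],[0.5,0.2,0,0,0]]'; python3 -m inch '[[0.5,0.2,0,0,0],[0.5,0.2,0,0,0]]' ;python3 -m inch '[[0.5,0.2,0,0,0],[0.5,0.2,0,0,0]]';done
```

```text
t: 4.9
ee_pos: [0.4947, 0.2885, 0.2166]
tcp_rot: [[-0.318, 0.948, -0.001], [0.948, 0.318, -0.003], [-0.002, -0.002, -1.0]]
ft_force: [-4.7, -9.4, 11.3]
opening: 0.018
gripper_force: 58.5
t: 5.1
ee_pos: [0.4945, 0.2892, 0.2166]
tcp_rot: [[-0.318, 0.948, -0.0], [0.948, 0.318, -0.006], [-0.006, -0.002, -1.0]]
ft_force: [-2.0, -19.7, 12.6]
opening: 0.0179
gripper_force: 58.6
t: 5.3
ee_pos: [0.4944, 0.2899, 0.2165]
tcp_rot: [[-0.318, 0.948, 0.0], [0.948, 0.318, -0.009], [-0.009, -0.003, -1.0]]
ft_force: [-0.3, -29.9, 12.2]
opening: 0.018
gripper_force: 58.7
```

```bash
python3 -m inch '[[0.5,-0.4,0,0,0],[5,-0.4,0,0,0],[5,-0.4,0,0,0],[5,-0.4,0,0,0],[5,-0.4,0,-5,0],[5,-0.4,0,-10,0],[5,-0.4,0,-15,0],[5,-2,0,-16,0],[5,-4,0,-16,0],[5,-4,0,-16,0],[5,-4,0,-16,0]]'
python3 - <<'E'
from h import *
im,P=wristpose();np.savez("w2.npz",color=im["color"],mtx=im["mtx"],P=P)
cv2.imwrite("pics/w2.png",cv2.resize(im["color"][140:360,200:370],None,fx=3.5*.77,fy=3.5*.77,interpolation=cv2.INTER_CUBIC))
t=bot.get_image("top")["color"];cv2.imwrite("pics/t2.png",t)
print(bot.read_state()["ee_pos"])
E
```

```text
t: 6.4
ee_pos: [0.5064, 0.2552, 0.375]
tcp_rot: [[-0.317, 0.949, -0.001], [0.949, 0.317, -0.0], [0.0, -0.001, -1.0]]
ft_force: [0.2, -0.5, 0.5]
opening: 0.05
gripper_force: 0.0
[0.50618698 0.25575227 0.37504213]
```

View pics/w2.png

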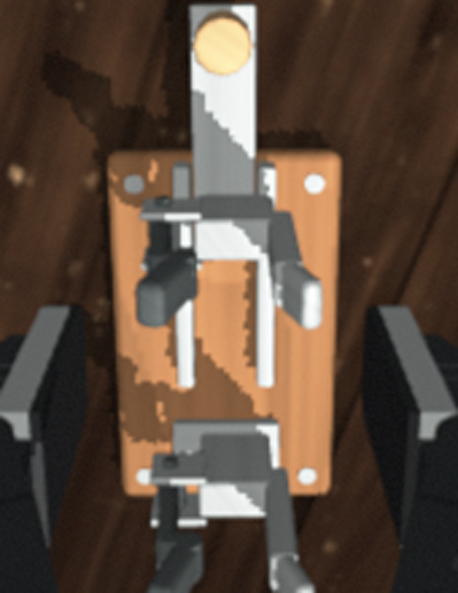

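The slide is now fully out: the knob is at crop (222,44), the sliding fork at rows 200–325 and the fixed fork at rows 420–590. The base corners are at (108,155), (340,155), (330,495) and (124,495).

Run:
```python
from h import *
d=np.load("w2.npz");im={"mtx":d["mtx"]};P=d["P"]
f=lambda U:((np.array(U)+.5)/2.695-.5+[200,140])
cs=[(340,158),(330,495),(124,495),(108,158)];loc=np.array([(.047,.076),(.047,-.084),(-.047,-.084),(-.047,.076)])
w=np.array([onz(im,f(u),.016,P)[:2] for u in cs])
A,B=loc-loc.mean(0),w-w.mean(0);th=np.angle(((A[:,0]-1j*A[:,1])*(B[:,0]+1j*B[:,1])).sum())
R=np.array([[np.cos(th),-np.sin(th)],[np.sin(th),np.cos(th)]]);og=w.mean(0)-R@loc.mean(0)
print(og,th,(w-(loc@R.T+og)).round(4).tolist())
k=onz(im,f((222,44)),.062,P)[:2];print("knob",k,R.T@(k-og))
for (th,og) in((th,og),(.323,np.array([.5343,.1705]))):
  R=np.array([[np.cos(th),-np.sin(th)],[np.sin(th),np.cos(th)]])
  for n,uv,z in(("prongtop_s",(312,300),.112),("jawtop_s",(158,300),.111),("prong s top corners",(322,326),.112),("",(300,326),.112),("jaw",(140,325),.111),("rest",(202,218),.056),("rest",(272,218),.056),("restf",(203,478),.056),("restf",(266,478),.056)):
    print(n,(R.T@(onz(im,f(uv),z,P)[:2]-og)).round(4))
```

```text
[0.53484821 0.17004986] 0.32882702844583345 [[-0.0006, -0.0022], [-0.001, 0.0011], [0.0003, 0.0021], [0.0014, -0.001]]
knob [0.4939012  0.28871607] [-0.00043189  0.12553144]
prongtop_s [0.0257 0.0571]
jawtop_s [-0.0197  0.0569]
prong s top corners [0.0289 0.0487]
 [0.0224 0.0487]
jaw [-0.0253  0.0488]
rest [-0.008   0.0633]
rest [0.0168 0.0631]
restf [-0.0091 -0.0444]
restf [ 0.0155 -0.0446]
prongtop_s [0.0258 0.0567]
jawtop_s [-0.0196  0.0562]
prong s top corners [0.029  0.0482]
 [0.0225 0.0482]
jaw [-0.0252  0.0481]
rest [-0.008   0.0626]
rest [0.0168 0.0626]
restf [-0.0085 -0.0451]
restf [ 0.0162 -0.0451]
```

```bash
python3 -m inch '[[6,-5,-1.1,0,-0.13],[6,-10,-2.2,0,-0.26],[6,-15,-3.3,0,-0.39],[6,-20,-4.4,0,-0.52],[6,-25,-5.6,0,-0.65],[6,-30,-6.7,0,-0.78],[6,-35,-7.8,0,-0.92],[6,-40,-8.9,0,-0.92],[6,-46.3,-10.3,0,-0.92],[6,-46.3,-10.3,0,-0.92],[6,-46.3,-10.3,0,-0.92],[6,-46.3,-10.3,0,-0.92]]'
python3 - <<'E'
from h import *
im,P=wristpose();np.savez("w3.npz",color=im["color"],mtx=im["mtx"],P=P)
cv2.imwrite("pics/w3.png",im["color"])
h=cv2.cvtColor(im["color"],cv2.COLOR_BGR2HSV)
m=((h[...,1]>90)&(h[...,2]>110)&(h[...,0]<28)).astype(np.uint8)
n,l,st,ce=cv2.connectedComponentsWithStats(m)
for k in range(1,n):
    if st[k,4]>800:
        ys,xs=np.where(l==k);r=cv2.minAreaRect(np.c_[xs,ys].astype(np.float32));print(r,st[k],onz(im,r[0],.018,P))
        b=cv2.boxPoints(r);print([onz(im,q,.018,P)[:2].round(4) for q in b])
print(proj(im,[.5553,-.216,.018],P))
E
```

```text
t: 7.7
ee_pos: [0.5558, -0.2163, 0.375]
tcp_rot: [[-0.947, 0.322, -0.001], [0.322, 0.947, 0.001], [0.001, 0.001, -1.0]]
ft_force: [0.1, 0.6, 0.1]
opening: 0.0599
gripper_force: 0.0
((32.0, 39.0), (76.0, 64.0), 90.0) [   0    1   65   77 2960] [ 0.351092   -0.39070891  0.018     ]
[array([ 0.3153, -0.4013]), array([ 0.3337, -0.3472]), array([ 0.3892, -0.3795]), array([ 0.3697, -0.437 ])]
((284.20770263671875, 170.23846435546875), (185.436279296875, 33.892181396484375), 86.8201675415039) [ 263   78   35  186 4867] [ 0.54128581 -0.2101856   0.018     ]
[array([ 0.4512, -0.2018]), array([ 0.46  , -0.1708]), array([ 0.648 , -0.2201]), array([ 0.6379, -0.257 ])]
[283.24548176 184.58772729]
```

View pics/w3.png

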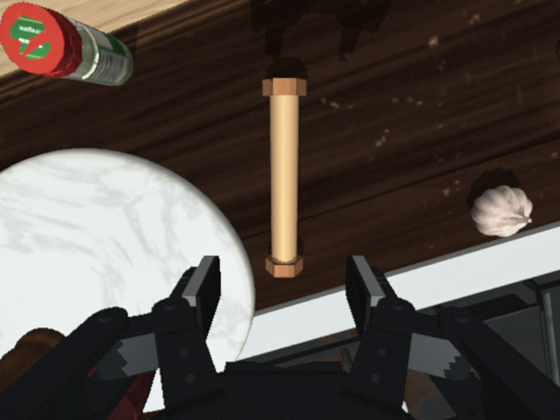

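The pin is at column 284 running from row 78 to about 277, midway between the open fingers. I'll measure the cap edges numerically.

Run:
```python
from h import *
d=np.load("w3.npz");im={"mtx":d["mtx"]};P=d["P"];g=d["color"]
print("cam",P[:3,3])
for c in(284,):
  for a,b in((74,100),(248,284)): print(c,[(y,*g[y,c-1:c+2].mean(0).astype(int).tolist()) for y in range(a,b)])
ax=np.array([np.cos(-.327),np.sin(-.327)])
for v in range(74,102,3):print(v,[round(float((onz(im,(284.2,v),z,P)[:2]-[.5553,-.216])@ax),4) for z in(0.002,.018,.036)])
for v in range(252,284,3):print(v,[round(float((onz(im,(284.2,v),z,P)[:2]-[.5553,-.216])@ax),4) for z in(0.002,.018,.036)])
for v in (110,150,200,240):
  r=g[v,:,2].astype(int);xs=np.where(r[255:315]>130)[0]+255;c=(xs.min()+xs.max())/2;p=onz(im,(c,v),.02,P);print(v,xs.min(),xs.max(),p[:2])
```

```text
cam [ 0.48516956 -0.19270941  0.34396244]
284 [(74, 6, 13, 20), (75, 11, 16, 23), (76, 12, 13, 20), (77, 22, 35, 53), (78, 73, 110, 160), (79, 89, 133, 192), (80, 89, 134, 192), (81, 88, 133, 192), (82, 88, 133, 192), (83, 89, 133, 192), (84, 89, 133, 191), (85, 88, 133, 192), (86, 89, 133, 192), (87, 89, 133, 192), (88, 89, 134, 192), (89, 88, 133, 192), (90, 88, 133, 191), (91, 90, 135, 193), (92, 88, 133, 191), (93, 87, 133, 191), (94, 94, 138, 191), (95, 134, 187, 230), (96, 153, 210, 242), (97, 153, 211, 242), (98, 152, 210, 242), (99, 153, 211, 242)]
284 [(248, 156, 214, 244), (249, 155, 215, 244), (250, 157, 216, 244), (251, 156, 216, 244), (252, 156, 215, 244), (253, 155, 215, 244), (254, 156, 215, 244), (255, 156, 215, 244), (256, 156, 215, 244), (257, 156, 215, 244), (258, 156, 216, 244), (259, 156, 216, 244), (260, 155, 215, 245), (261, 128, 177, 218), (262, 96, 132, 164), (263, 68, 95, 120), (264, 45, 65, 92), (265, 76, 115, 167), (266, 92, 138, 200), (267, 92, 138, 200), (268, 93, 138, 200), (269, 91, 138, 198), (270, 92, 137, 198), (271, 92, 138, 199), (272, 93, 138, 19
[... 299 characters left out ...]
1019, -0.1003]
83 [-0.1004, -0.0992, -0.0978]
86 [-0.0976, -0.0965, -0.0953]
89 [-0.0948, -0.0938, -0.0927]
92 [-0.092, -0.0911, -0.0902]
95 [-0.0891, -0.0884, -0.0876]
98 [-0.0862, -0.0857, -0.085]
101 [-0.0833, -0.0829, -0.0824]
252 [0.0843, 0.0769, 0.0686]
255 [0.0882, 0.0806, 0.0721]
258 [0.0921, 0.0843, 0.0756]
261 [0.0959, 0.088, 0.0791]
264 [0.0999, 0.0917, 0.0826]
267 [0.1038, 0.0955, 0.0861]
270 [0.1078, 0.0993, 0.0897]
273 [0.1117, 0.1031, 0.0933]
276 [0.1158, 0.1069, 0.0969]
279 [0.1198, 0.1107, 0.1005]
282 [0.1239, 0.1146, 0.1042]
110 271 297 [ 0.48495284 -0.19130643]
150 271 296 [ 0.52124229 -0.20415088]
200 272 296 [ 0.57085996 -0.22045457]
240 272 295 [ 0.61375929 -0.23558891]
```

```bash
python3 -m inch '[[4.6,0.3,0.1,5,0],[4.6,0.3,0.1,10,0],[4.6,0.3,0.1,14,0],[4.6,0.3,0.1,17,0],[4.6,0.3,0.1,19.5,0],[4.6,0.3,0.1,19.5,0],[4.6,0.3,0.1,19.5,0],[1,0.3,0.1,19.5,0],[1,0.3,0.1,19.5,0],[1,0.3,0.1,19.5,0],[1,0.3,0.1,19.5,0],[1,0.3,0.1,19.5,0]]' 80; python3 -m inch '[[1,0,0,0,0],[1,0,0,0,0],[1,0,0,-1,0],[1,0,0,-2,0],[1,0,0,-2,0]]'
```

```text
t: 8.95
ee_pos: [0.5535, -0.2144, 0.1829]
tcp_rot: [[-0.947, 0.322, 0.003], [0.322, 0.947, -0.001], [-0.003, -0.0, -1.0]]
ft_force: [-0.6, 1.4, 6.9]
opening: 0.0252
gripper_force: 78.3
t: 9.45
ee_pos: [0.5534, -0.2148, 0.203]
tcp_rot: [[-0.947, 0.322, 0.003], [0.322, 0.947, -0.002], [-0.004, -0.001, -1.0]]
ft_force: [-0.9, 0.2, -1.3]
opening: 0.0251
gripper_force: 78.7
```

```bash
python3 -m inch '[[1,0,0,-4,0],[1,0,0,-8,0],[1,1,2.6,-12,0.06],[1,2.6,6.6,-14.7,0.16],[1,4.2,10.6,-14.7,0.28],[1,5.8,14.6,-14.7,0.4],[1,7.4,18.6,-14.7,0.52],[1,9,22.6,-14.7,0.64],[1,10.6,26.6,-14.7,0.76],[1,12,30.4,-14.7,0.84],[1,13.4,33.8,-14.7,0.9],[1,14.2,35.9,-14.7,0.92]]'; python3 -m inch '[[1,0,0,0,0],[1,0,0,0,0],[1,0,0,0,0]]'
python3 - <<'E'
from h import *
im,P=wristpose();np.savez("w4.npz",color=im["color"],mtx=im["mtx"],P=P)
cv2.imwrite("pics/w4.png",im["color"])
s=bot.read_state();print(s["ee_pos"],np.arctan2(s["tcp_rot"][1,1],s["tcp_rot"][0,1]))
for z in(.181,.185,.189):print(z,proj(im,[*s["ee_pos"][:2],z],P))
E
```

```text
t: 10.65
ee_pos: [0.5335, 0.1734, 0.3479]
tcp_rot: [[-0.317, 0.948, -0.0], [0.948, 0.317, 0.0], [0.0, 0.0, -1.0]]
ft_force: [0.4, -0.8, -1.6]
opening: 0.0252
gripper_force: 79.0
t: 10.95
ee_pos: [0.5343, 0.1701, 0.3477]
tcp_rot: [[-0.317, 0.949, -0.0], [0.949, 0.317, -0.0], [-0.0, -0.0, -1.0]]
ft_force: [-1.0, -0.2, -0.6]
opening: 0.0253
gripper_force: 79.0
[0.5343986  0.16997668 0.34774505] 0.32184341120090215
0.181 [283.30946117 273.76271026]
0.185 [283.32294696 278.00164073]
0.189 [283.33715037 282.46613553]
```

View pics/w4.png

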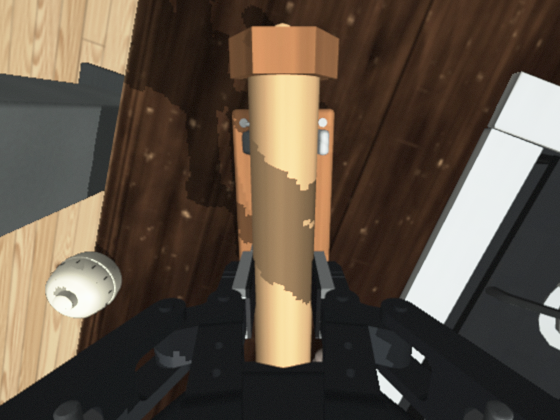

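The pin is held level, with its +y cap at rows 26–79 and the cap/rod boundary at about row 75, column 284. Rod and rack columns are in line. Next I'll work out the pin's position along its axis in the grip.

Run:
```python
from h import *
d=np.load("w4.npz");im={"mtx":d["mtx"]};P=d["P"];g=d["color"]
print([(y,*g[y,284].tolist()) for y in list(range(20,32))+list(range(44,60,2))+list(range(68,84))])
th=.325;og=np.array([.5347,.1703]);R=np.array([[np.cos(th),-np.sin(th)],[np.sin(th),np.cos(th)]])
tcp=np.array([.5344,.1700]);print("cam",P[:3,3])
for v in(26,74,76,78):print(v,[(R.T@(onz(im,(284,v),z,P)[:2]-tcp)).round(4).tolist() for z in(.193,.197,.201,.205)])
for v in(85,120,160,220,300):
  r=g[v].astype(int)[:,2];print(v,[c for c in range(235,335) if abs(r[c+1]-r[c-1])>60])
c=bot.get_image("scene");t=bot.get_image("top")
cv2.imwrite("pics/st.png",np.hstack([cv2.resize(c["color"][130:250,200:330],(520,480)),cv2.resize(t["color"][170:250,240-35:240+35],(280,320))[:, :].copy() if False else cv2.resize(t["color"][150:270,215:285],(280,480))]))
```

```text
[(20, 21, 31, 47), (21, 17, 28, 42), (22, 24, 38, 52), (23, 74, 103, 129), (24, 133, 185, 227), (25, 155, 213, 245), (26, 129, 183, 231), (27, 103, 152, 213), (28, 97, 145, 207), (29, 98, 145, 207), (30, 98, 146, 208), (31, 98, 145, 208), (44, 98, 145, 209), (46, 97, 145, 208), (48, 98, 146, 209), (50, 97, 145, 209), (52, 98, 146, 210), (54, 97, 145, 209), (56, 99, 146, 209), (58, 96, 144, 209), (68, 97, 146, 210), (69, 97, 146, 210), (70, 97, 145, 210), (71, 98, 147, 211), (72, 94, 142, 205), (73, 69, 103, 147), (74, 114, 158, 200), (75, 156, 215, 247), (76, 168, 227, 250), (77, 168, 226, 250), (78, 167, 225, 250), (79, 167, 225, 249), (80, 167, 226, 250), (81, 167, 226, 249), (82, 167, 226, 249), (83, 167, 225, 249)]
cam [0.51064011 0.24033981 0.31659032]
26 [[0.0004, 0.102], [0.0004, 0.1011], [0.0004, 0.1002], [0.0004, 0.0993]]
74 [[0.0004, 0.0867], [0.0004, 0.0863], [0.0004, 0.0859], [0.0004, 0.0855]]
76 [[0.0004, 0.086], [0.0004, 0.0856], [0.0004, 0.0852], [0.0004, 0.0849]]
78 [[0.0004, 0.0853], [0.0004, 0.085], [0.0004, 0.0846], [0.0004, 0.0843]]
85 [318, 319, 320]
120 [319, 332, 333, 334]
160 [235, 250, 264, 331, 332, 333]
220 [237, 304, 310, 315, 329, 330]
300 [255, 256, 302, 303, 311]
```

View pics/st.png

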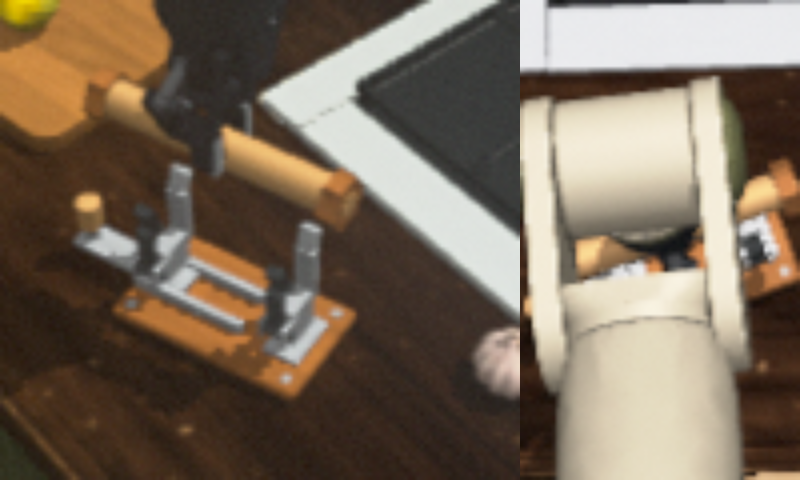

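The pin is centred in the grip along its axis to within about 0.5 mm, and the scene view shows it level above both forks. I'll descend next.

```bash
python3 -m inch '[[1,0,0.05,2.5,0],[1,0,0.05,5,0],[1,0,0.05,6.5,0],[1,0,0.05,7,0],[1,0,0.05,7.5,0],[1,0,0.05,7.5,0]]' 90; python3 -m inch '[[1,0,0,0.5,0],[1,0,0,1,0],[1,0,0,1.3,0],[1,0,0,1.6,0],[1,0,0,1.6,0]]'
```

```text
t: 11.7
ee_pos: [0.5348, 0.1709, 0.2729]
tcp_rot: [[-0.317, 0.948, 0.0], [0.948, 0.317, 0.0], [-0.0, 0.0, -1.0]]
ft_force: [0.6, 0.0, -1.2]
opening: 0.0245
gripper_force: 91.0
t: 12.2
ee_pos: [0.5349, 0.1711, 0.2566]
tcp_rot: [[-0.317, 0.948, 0.001], [0.948, 0.317, 0.0], [-0.0, 0.001, -1.0]]
ft_force: [2.4, 0.8, -1.0]
opening: 0.0247
gripper_force: 91.8
```

```bash
python3 -m inch '[[1,0,0,0.4,0],[1,0,0,0.8,0],[1,0,0,1.1,0],[1,0,0,1.1,0]]'; python3 -m inch '[[1,0,0,0.4,0],[1,0,0,0.8,0],[1,0,0,0.8,0]]'
```

```text
t: 12.6
ee_pos: [0.5345, 0.1711, 0.2448]
tcp_rot: [[-0.317, 0.948, -0.002], [0.948, 0.317, -0.0], [0.0, -0.002, -1.0]]
ft_force: [1.3, 0.1, -4.5]
opening: 0.0253
gripper_force: 91.3
t: 12.9
ee_pos: [0.5343, 0.1711, 0.2369]
tcp_rot: [[-0.317, 0.948, -0.003], [0.948, 0.317, -0.0], [0.0, -0.003, -1.0]]
ft_force: [0.9, -0.4, -0.5]
opening: 0.0249
gripper_force: 91.5
```

```bash
python3 -m inch '[[1,0,0,0.2,0],[1,0,0,0.2,0]]'; python3 -m inch '[[1,0,0,0.2,0],[1,0,0,0.2,0]]'
```

```text
t: 13.1
ee_pos: [0.5346, 0.1711, 0.2355]
tcp_rot: [[-0.317, 0.948, -0.001], [0.948, 0.317, -0.0], [0.0, -0.001, -1.0]]
ft_force: [-0.2, 0.2, -1.3]
opening: 0.025
gripper_force: 91.5
t: 13.3
ee_pos: [0.5346, 0.1712, 0.2349]
tcp_rot: [[-0.318, 0.948, 0.001], [0.948, 0.318, -0.0], [-0.0, 0.001, -1.0]]
ft_force: [-3.2, -0.4, 9.7]
opening: 0.0247
gripper_force: 93.0
```

```bash
python3 -m inch '[[1,0,0,0.15,0],[1,0,0,0.15,0]]'; python3 -m inch '[[1,0,0,-0.15,0],[4.6,0,0,-0.15,0],[4.6,0,0,-0.15,0],[4.6,0,0,-0.15,0],[4.6,0,0,-0.15,0],[4.6,0,0,-3,0],[4.6,0,0,-7,0],[4.6,0,0,-11,0],[4.6,0,0,-14,0],[4.6,2,0,-16,0],[4.6,6,0,-16,0],[4.6,8,0,-16,0]]'
python3 - <<'E'
from h import *
im,P=wristpose();c=bot.get_image("scene")["color"]
np.savez("w5.npz",color=im["color"],mtx=im["mtx"],P=P)
cv2.imwrite("pics/w5.png",np.hstack([cv2.resize(c[160:250,210:310],(400,360),interpolation=cv2.INTER_CUBIC),cv2.resize(im["color"][120:390,140:440],(400,360))]))
E
```

```text
t: 13.5
ee_pos: [0.5345, 0.1712, 0.2347]
tcp_rot: [[-0.318, 0.948, 0.002], [0.948, 0.318, -0.0], [-0.001, 0.002, -1.0]]
ft_force: [-7.5, -1.3, 21.7]
opening: 0.0251
gripper_force: 94.4
t: 14.7
ee_pos: [0.5084, 0.2487, 0.3928]
tcp_rot: [[-0.318, 0.948, 0.001], [0.948, 0.318, 0.001], [0.0, 0.001, -1.0]]
ft_force: [0.3, -0.1, 0.0]
opening: 0.046
gripper_force: 0.0
```

View pics/w5.png

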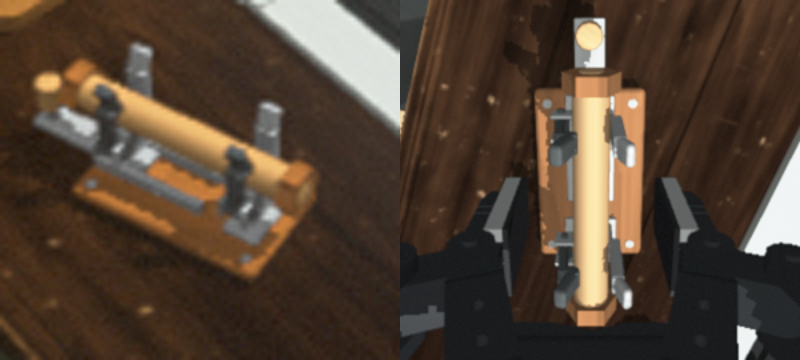

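The pin lies in both forks with both jaws upright and their noses over the rod, and the slide is still out. One last numeric check of centring and slide before I hand in.

Run:
```python
from h import *
d=np.load("w5.npz");im={"mtx":d["mtx"]};P=d["P"]
th=.325;og=np.array([.5347,.1703]);R=np.array([[np.cos(th),-np.sin(th)],[np.sin(th),np.cos(th)]])
f=lambda u,v:(140+(u-400)*.75,120+v*.75)
L=lambda uv,z:(R.T@(onz(im,f(*uv),z,P)[:2]-og)).round(4)
print("knob",L((589,36),.062),"near rod end",L((592,96),.084),"far cap top inner/outer",L((591,306),.088),L((591,325),.088))
```

```text
knob [-0.0006  0.1244] near rod end [0.0014 0.0869] far cap top inner/outer [ 0.0006 -0.0806] [ 0.0006 -0.0988]
```

```bash
python3 -c "
from plant import bot
print(bot.finish_job())"
```

```text
the job is handed in; nothing more can be done
None
```

The job is handed in at about 15 s: I pulled the slide out to its stop, then pressed the pin into both forks, centred to about 1 mm, and in the last pictures both jaws look shut over it; nothing was dropped, and the other items should be untouched, though I didn't re-measure them.

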